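# Reset the fridge thermostat with one finger

## Task

Restart the fridge's cooling: with a fingertip, push the thermostat dial's pointer arm all the way back to its off stop (the round raised dot), then push it the other way until its tip points at the middle of the steel clip on the dial's rim, and leave it there. Only push the arm from one side at a time: do not pinch it, and do not shift or lift anything else on the shelf or open the bin.

Things in the scene. Friction and masses are not known exactly. Their poses are not given: they have to be found in the camera images.
- dial: the thermostat: a white round housing fixed on the glass shelf, 210 mm across and 30 mm high, its flat top facing up 42 mm above the work surface; origin at the centre of its underside, on the pointer's upright axis. The moulded ticks and the off dot (12 mm round, at 87 mm from the axis) stand at most 2 mm above the flat top
- dial_axis (a point): the point on the pointer's axis at the height of the housing's flat top
- dial_arm (a joint): angle of the pointer arm in rad: 0 at the off stop (arm points at the round dot; the stop is inside the hub and nothing stands beside the arm there), growing anticlockwise seen from above, to 2.7 at the other stop. Stiff hinge (about 0.09 N m friction, no spring): it stays where it is left
- pointer_tip (a point): on the pointer arm's centre line near its tip, 75 mm from the axis and 20 mm above the flat top; the line from the axis to here is the arm's direction. The arm is a grey upright fin 12 mm thick reaching 78 mm from the axis, from 4 to 36 mm above the flat top (the side faces run to 75 mm out and 34 mm up; a 3 mm wide middle ridge stands out 2 to 3 mm beyond); it springs from a round hub 40 mm across, 35 mm high
- clip_point (a point): where the pointer_tip must come: the point 75 mm from the axis, 20 mm above the flat top, straight inward of the middle of the steel clip. The clip is 16 mm wide, sits fixed on the rim from 87 to 107 mm from the axis and stands 4 mm above the flat top; anywhere from 0.9 to 2.1 rad anticlockwise of the off dot
- tray: bystander: empty clear crisper tray 160 x 200 x 70 mm, loose, origin under its centre
- bin: bystander: white bin 160 x 200 mm, 81 mm high with its lid shut, fixed, origin under its centre
- bin_lid (a joint): the bin's closed flip lid, opening angle in rad, 0 is shut; leave it shut
- ramekin: bystander: white ceramic ramekin 80 mm across, 45 mm high, loose, origin under its centre
- scraper: bystander: stainless scraper lying flat, blade 85 x 150 mm with an 18 mm round handle along one long edge, loose, origin under the blade's centre

How it is judged:
On the way:
1. the pointer arm is pushed back to its off stop (value of joint dial_arm below 0.06 rad), for 0.2 s.
At the end, for the whole second after the job is handed in: the arm, having been at its off stop (within 0.06 rad), rests with its tip within 7.5 mm (0.1 rad) of the clip's middle line (horizontal distance between pointer_tip and clip_point below 0.0075 m and velocity of joint dial_arm between -0.05 and 0.05 rad/s); the robot touches nothing.
It fails at once if the arm is pinched: pressed on both side faces at once (contact force between each of dial_arm_c2, dial_arm_c3 and the fingers above 1 N).
It fails at once if a bystander is shifted by more than 15 mm, lifted or carried (distance of any of tray, ramekin, scraper from where it was at the start of the episode above 0.015 m).
It fails at once if the bin's lid is opened (value of joint bin_lid above 0.15 rad).
It also fails if it takes over 58 s, if anything falls off the work surface, if the arm or the gripper's body presses on something with over 40 N, if the wrist force passes 120 N, or if a joint passes its speed limit or range.

## Robot

A 6-joint arm with a two-finger parallel gripper is mounted at the origin on the work surface. World frame = base frame: x ahead of the robot, y to its left, z up, the work surface at z = 0. Lengths are in m, angles in rad, forces in N, time in s.
With the tool pointing down it reaches from about 0.325 to 0.775 m from the base axis. Payload 5.5 kg.
Tool frame: the origin (TCP) lies on the front face of the gripper's body, between the roots of the fingers; the fingertips stand 73 mm ahead of it and the grasp point (between the pads) lies ctrl.hold_point_z ahead of it (ctrl.hold_point_z is the distance from the TCP to the grasp point, in m); z points along the fingers, y is the line along which they close (so a half turn about z gives the same grasp; the last joint's range is limited). The gripper opens to 85 mm and grips with 20 to 120 N. Pads are 22 mm wide; open, the fingers measure 114 mm over their backs; the gripper's body (76 mm by 85 mm) begins 54 mm behind the grasp point. The pads swing forward as they close: fully open they stand 13 mm farther back than shut.
Start: joints at [1.096, 0.091, 1.231, -0, 1.82, -0.057], TCP at [0.243, 0.548, 0.304] pointing down, gripper open.
Joint ranges: [-2.87, 2.87], [-0.86, 2.18], [0.17, 2.46], [-1.51, 4.65], [0.06, 2.69], [-2.65, 2.65]. Speed limits (rad/s): [2.57, 2.57, 3.01, 3.14, 3.14, 3.14].

## Interface

Orientations are given as a unit quaternion [x, y, z, w].
In Python, from bench import ctrl, fingers, kin, status, eyes, close_job gives the robot as it stands. The module is installed in compiled form; this text tells all that it offers. Calls block until the motion is done:
- ctrl.reach(position, orientation): joint-space move of the TCP to a pose.
- ctrl.move_linear(position, ori=None, feed=0.15): straight line of the TCP; ori=None keeps the orientation; feed is the mean speed in m/s.
- ctrl.movej(angles): joint-space move.
- fingers.gripper_to(opening, f_grip=None): finger opening in m; f_grip is the grip in N (None keeps the last); returns when the fingers have stopped.
- ctrl.wait(seconds).
- kin.ik(position, orientation): joint angles nearest the present ones, or None.
- status.read_state(): the state.
- eyes.capture(name): name is "scene" or "top" or "wrist"; returns a dict with "img" (400x640x3 uint8, red, green, blue), "depth" (400x640 float32, m along the optical axis (not along the pixel's ray), 0 where there is no reading), "fx", "fy", "cx", "cy" (pixels), "position" and "orientation" of the camera in the world. Camera axes: x right, y up, looking along -z (the intrinsics and any distortion apply to the point x, -y, -z); pixel columns grow to the right and rows downward; lengths in m; the calibration is good to about 2 mm. The wrist camera is an equidistant fisheye: a pixel r from the principal point sees the ray r / f radians off the axis. A picture is of the moment at which its call begins.
A pose or a line that the arm cannot do raises ctrl.MotionError and nothing moves.
- close_job(): hands the job in; it is judged then, once.
Trained networks look in a picture, given as the dict that the camera call returned (one of the last four; its "shot" number tells which), for a name from the list of things; names that differ only in an ending like _2 or _b are one class to them, and where a whole thing is asked for, a point or a joint stands for the part that bears it (a point fixed in the world has none). Each returns a list of dicts, best first, with "score" (0 to 1); they miss things now and then, are a little off and sometimes report something else, mostly with a low value. They report only what shows in the picture. A call takes as long as a camera call.
- eyes.look_for(picture, label): "at" ([column, row] in pixels, amid what is visible of it).
- eyes.silhouettes(picture, label): "pixels" (400x640 bool, what is visible of it) and "at" ([column, row] in pixels, amid what is visible of it).
- eyes.landmark_of(picture, label): "at" ([column, row] in pixels: a listed point, or the origin of a listed thing).
The state is a dict: "t": time; "joints": joint angles; "qvel": joint speeds; "effort": joint torques, N m; "tcp_pos": TCP position; "tcp_rot": TCP orientation; "contact_force": force on the tool from outside, world axes, zero at the start; "torque": the same for the moment, N m; "width": finger opening in m; "gripper_force": force on a finger pad.
Only numpy, scipy, OpenCV 4.12 (cv2) and the standard library are available. Lean on these libraries where they do the work, as an engineer would, in place of code of your own. Each camera call takes 0.05 s, during which the arm holds its last target. There are 200 camera calls.

## Working session

There is one attempt and no reset: what is moved stays moved. The work goes in short steps, each a Python script; the robot and the scene stay as the last script left them, time stands still between calls to the robot, and variables do not carry over. Pictures are saved under pics/ and viewed, at most 10 in all, crops included, and the job is handed in when it is done.

```bash
mkdir -p pics; cat > h.py <<'E'
import numpy as np, cv2
from scipy.spatial.transform import Rotation as R
from bench import ctrl, fingers, kin, status, eyes, close_job
def ray(p,uv):
    x=(uv[0]-p["cx"])/p["fx"]; y=(uv[1]-p["cy"])/p["fy"]
    return R.from_quat(p["orientation"]).apply([x,-y,-1.0])
def at_z(p,uv,z):
    d=ray(p,uv); o=np.array(p["position"]); return o+d*(z-o[2])/d[2]
def at_d(p,uv):
    u,v=int(round(uv[0])),int(round(uv[1])); return np.array(p["position"])+ray(p,uv)*p["depth"][v,u]
def save(p,n): cv2.imwrite("pics/"+n+".png",p["img"][:,:,::-1])
E
python3 - <<'E'
from h import *
np.set_printoptions(precision=4,suppress=True)
for c in("top","scene"):
    p=eyes.capture(c); save(p,c+"1"); print(c,p["position"],p["fx"])
    for l,z in(("dial_axis",.042),("pointer_tip",.062),("clip_point",.062),("dial",.012)):
        for r in eyes.landmark_of(p,l)[:2]: print(l,r["score"],np.array(r["at"]),at_z(p,r["at"],z))
    for l in("tray","bin","ramekin","scraper"):
        for r in eyes.look_for(p,l)[:1]: print(l,r["score"],np.array(r["at"]),at_d(p,r["at"]))
s=status.read_state();print(s["t"],s["tcp_rot"],s["width"],ctrl.hold_point_z)
E
```

```text
top [0.3891 0.0105 1.3418] 496.85564522343066
dial_axis 0.69 [359.7 205.1] [ 0.517  -0.1013  0.042 ]
pointer_tip 0.87 [385.1 218.5] [ 0.4821 -0.1658  0.062 ]
clip_point 0.54 [367.5 227.4] [ 0.4579 -0.1208  0.062 ]
clip_point 0.45 [385.7 212.6] [ 0.4975 -0.1672  0.062 ]
dial 0.92 [361.9 202.4] [ 0.5274 -0.1096  0.012 ]
tray 0.59 [468.5 190. ] [ 0.5686 -0.3956  0.0174]
ramekin 0.86 [439.1 267.9] [ 0.3587 -0.3159  0.0205]
scraper 0.83 [217.  259.1] [0.3652 0.2716 0.0142]
scene [0.8134 0.5623 0.9943] 425.32571066886027
dial_axis 0.75 [411.1 271.7] [0.3802 0.2816 0.042 ]
dial_axis 0.65 [286.2 187.9] [ 0.5284 -0.0964  0.042 ]
pointer_tip 0.65 [291.1 163.1] [ 0.4814 -0.1544  0.062 ]
clip_point 0.51 [305.5 167.4] [ 0.4532 -0.1202  0.062 ]
dial 0.85 [288.3 196.5] [ 0.5282 -0.087   0.012 ]
tray 0.82 [236.1 129.6] [ 0.5529 -0.3998  0.0161]
bin 0.88 [378.9 349.4] [0.568  0.405  0.0903]
ramekin 0.7 [302.3 121.1] [ 0.3504 -0.3296  0.0156]
scraper 0.63 [410.5 272.8] [0.371  0.2752 0.0147]
0.9 [ 0.2074  0.9783 -0.      0.    ] 0.08582513312620388 0.0539
```

```bash
python3 - <<'E'
import cv2
a=cv2.imread("pics/top1.png")[140:290,280:480]; cv2.imwrite("pics/a.png",cv2.resize(a,(800,600),interpolation=cv2.INTER_CUBIC))
E
```

```text
(no output)
```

View pics/a.png

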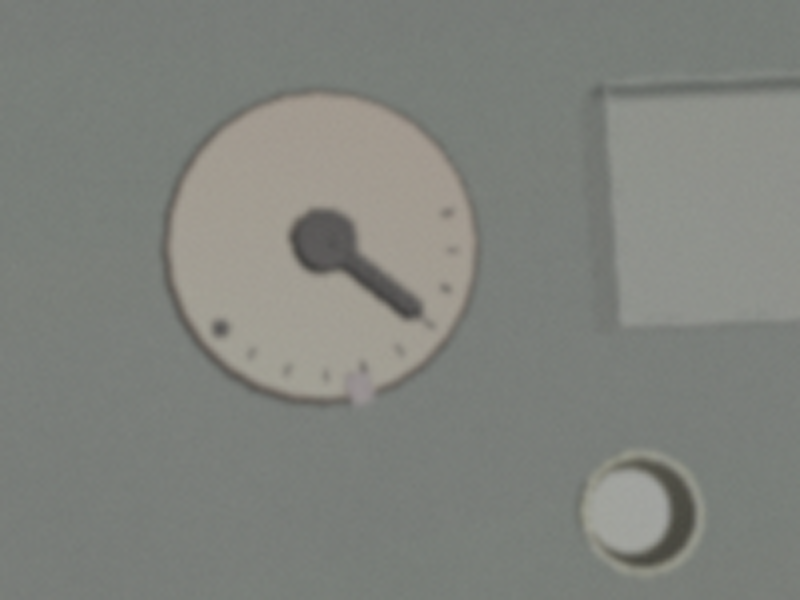

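View pics/scene1.png

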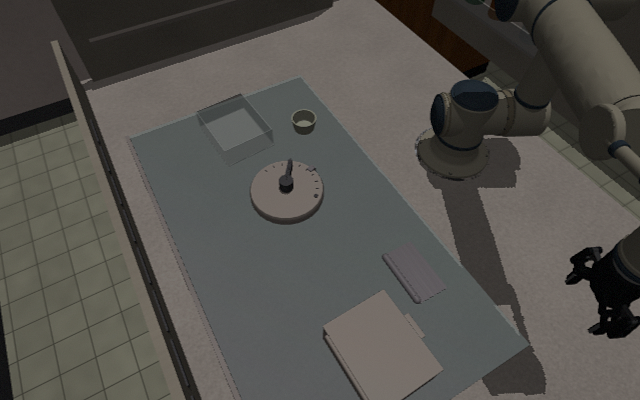

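The crop shows the dial centred near full-image (360,201), the off dot at (335,222), the clip at (370,237) and the arm tip at (384,218). The ramekin and tray are well clear. Next I'll take a closer look with the wrist camera.

```bash
cat >> h.py <<'E'
def down(a):  # tool x axis at world yaw a
    c,s=np.cos(a),np.sin(a); return R.from_matrix(np.array([[c,s,0],[s,-c,0],[0,0,-1]])).as_quat()
def fray(p,uv):
    d=np.array([uv[0]-p["cx"],uv[1]-p["cy"]])/p["fx"]; t=np.linalg.norm(d); d=d/max(t,1e-9)*np.sin(t)
    return R.from_quat(p["orientation"]).apply([d[0],-d[1],-np.cos(t)])
def fat_z(p,uv,z):
    d=fray(p,uv); o=np.array(p["position"]); return o+d*(z-o[2])/d[2]
def rect(p,c,z,n=600,half=.125):  # wrist picture rectified onto plane z; col = -y, row = -x
    px=(np.arange(n)/n*2-1)*half; Y,X=np.meshgrid(c[1]-px,c[0]-px); X,Y=X.T.T,Y
    P=np.stack([X if False else np.repeat((c[0]-px)[:,None],n,1),np.repeat((c[1]-px)[None],n,0),np.full((n,n),z)],-1)-np.array(p["position"])
    q=R.from_quat(p["orientation"]).inv().apply(P.reshape(-1,3)); x,y,w=q[:,0],-q[:,1],-q[:,2]
    r=np.hypot(x,y); t=np.arctan2(r,w)*p["fx"]/np.maximum(r,1e-9)
    return cv2.remap(p["img"],(x*t+p["cx"]).reshape(n,n).astype(np.float32),(y*t+p["cy"]).reshape(n,n).astype(np.float32),cv2.INTER_LINEAR)
E
sed -i '/Y,X=np.meshgrid/s/;.*//; s/X if False else //' h.py
python3 - <<'E'
from h import *
np.set_printoptions(precision=4,suppress=True)
t=eyes.capture("top")
off=np.array([280,140])
f=lambda x,y:np.array([280+(x+.5)/4-.5,140+(y+.5)/4-.5])
for n,c,z in(("dot",(221,328),.044),("clip",(360,388),.046),("rimC",(321.5,246.5),.042),("tip",(415,312),.077),("hub",(323,240),.077)):
    print(n,at_z(t,f(*c),z))
fingers.gripper_to(0.0,20)
ctrl.reach([.45,-.10,.34],down(np.pi))
p=eyes.capture("wrist"); print(p["position"],p["fx"],p["cx"],p["cy"])
save(p,"w1")
s=status.read_state();print(s["t"],s["joints"],s["width"])
for l,z in(("dial_axis",.042),("pointer_tip",.062),("clip_point",.062),("dial",.012)):
    for r in eyes.landmark_of(p,l)[:2]: print(l,r["score"],np.array(r["at"]),fat_z(p,r["at"],z))
cv2.imwrite("pics/r1.png",rect(p,(.52,-.105),.042)[:,:,::-1])
E
```

```text
dot [ 0.4715 -0.037   0.044 ]
clip [ 0.4349 -0.1283  0.046 ]
rimC [ 0.5272 -0.1019  0.042 ]
tip [ 0.4832 -0.1593  0.077 ]
hub [ 0.5277 -0.0997  0.077 ]
[ 0.3801 -0.1019  0.4104] 309.70691628693146 317.11041699564004 194.8846324910102
4.1917 [-0.2913 -0.2704  1.5068  0.0002  1.9054 -1.8631] -9.360414829477744e-05
dial_axis 0.69 [317.5 227. ] [ 0.5298 -0.101   0.042 ]
pointer_tip 0.83 [268.3 195.7] [ 0.4821 -0.1592  0.062 ]
clip_point 0.49 [297.8 171.8] [ 0.4535 -0.1237  0.062 ]
dial 0.73 [314.5 218.8] [ 0.5298 -0.105   0.012 ]
dial 0.48 [140.6 233.2] [ 0.5585 -0.38    0.012 ]
```

View pics/r1.png

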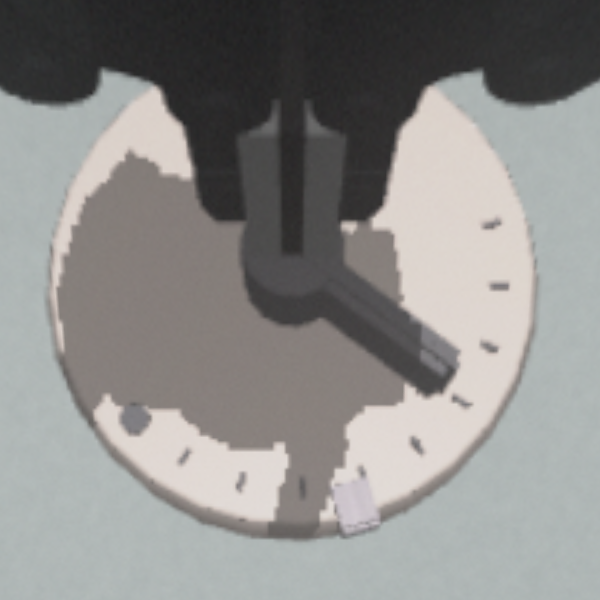

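View pics/w1.png

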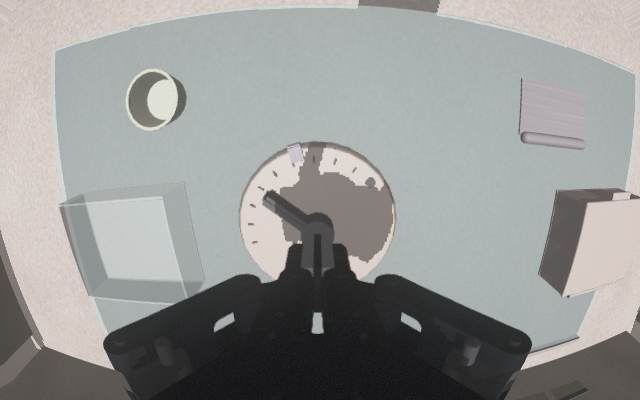

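The rectified view gives the dot at (0.4704,-0.0363), the clip at (0.4346,-0.1283) and the axis at about (0.527,-0.102). The dot and clip radii come out at 86.6 and 96 mm, matching the spec. That puts the clip about 1.14 rad from the dot, and the arm now about 1.78 rad from it. Pushing to the off stop.

```bash
cat >> h.py <<'E'
AX=np.array([.527,-.1018]); DOT=np.arctan2(.0656,-.0566)-2*np.pi; CLIP=DOT+1.137
def pose(th,off,z,r=.06):  # finger beside an arm at world angle th, off along the anticlockwise tangent
    er=np.array([np.cos(th),np.sin(th)]); et=np.array([-er[1],er[0]])
    return np.r_[AX+r*er+off*et,z],down(th+1.5*np.pi)
def F(): return np.array(status.read_state()["contact_force"])
E
python3 - <<'E'
from h import *
np.set_printoptions(precision=3,suppress=True)
th0=DOT+1.777; Z=.128
ctrl.reach(*pose(th0,.045,.2)); ctrl.move_linear(*pose(th0,.045,Z),feed=.1)
f0=F(); print("f0",f0,status.read_state()["t"])
ctrl.move_linear(*pose(th0,.019,Z),feed=.08); print(F()-f0)
seq=list(np.arange(th0-.15,DOT+.1,-.15))+list(np.arange(DOT+.1,DOT-.16,-.03))
for th in seq:
    ctrl.move_linear(*pose(th,.017,Z),feed=.06)
    f=F()-f0; print(round(th-DOT,3),f)
    if np.linalg.norm(f[:2])>12: break
ctrl.wait(.3)
print(F()-f0)
ctrl.move_linear(*pose(th,.045,Z),feed=.08); ctrl.move_linear(*pose(th,.045,.2),feed=.15)
print(status.read_state()["t"])
E
```

```text
f0 [1.17  0.074 0.928] 6.0
[-0.565  0.06  -0.626]
1.627 [-1.398 -0.158 -0.997]
1.477 [-1.394 -0.543 -0.114]
1.327 [-0.123 -0.859 -0.202]
1.177 [-0.714 -0.179 -1.329]
1.027 [-0.544 -0.923 -0.416]
0.877 [-1.193  0.051 -0.942]
0.727 [-0.827 -0.145 -0.777]
0.577 [-0.325 -0.26  -1.646]
0.427 [-0.979 -0.129 -0.451]
0.277 [-1.061 -1.265 -0.864]
0.127 [-1.147 -0.071 -0.468]
0.1 [-1.329 -1.259 -0.074]
0.07 [-2.233 -1.124 -0.296]
0.04 [-1.716 -1.084 -0.771]
0.01 [-1.809 -0.239 -0.978]
-0.02 [-2.959 -0.663 -1.183]
-0.05 [-7.809 -4.867  2.175]
-0.08 [-13.518  -8.369   4.359]
[-13.256  -7.786   3.618]
13.0833
```

Contact with the stop is clear: force rose to 16 N. Now pushing the other way to just short of the clip, then measuring.

```bash
python3 - <<'E'
from h import *
np.set_printoptions(precision=3,suppress=True)
Z=.128
ctrl.move_linear(*pose(DOT-.08,-.045,.2),feed=.15); 
p=eyes.capture("top"); save(p,"t2")
for r in eyes.landmark_of(p,"pointer_tip")[:1]:
    d=at_z(p,r["at"],.062)[:2]-AX; print("tip",r["score"],np.linalg.norm(d),(np.arctan2(d[1],d[0])-DOT+np.pi)%(2*np.pi)-np.pi)
ctrl.move_linear(*pose(DOT-.08,-.045,Z),feed=.1)
f0=F(); ctrl.move_linear(*pose(DOT,-.019,Z),feed=.08)
for th in list(np.arange(DOT+.13,CLIP-.1,.15))+[CLIP-.03]:
    ctrl.move_linear(*pose(th,-.017,Z),feed=.06); print(round(th-DOT,3),F()-f0)
ctrl.move_linear(*pose(th,-.045,Z),feed=.08); ctrl.move_linear(*pose(th,-.045,.2),feed=.15)
ctrl.reach([.40,-.10,.34],down(np.pi)); print(status.read_state()["t"])
for c,g in(("wrist",fat_z),("top",at_z)):
    p=eyes.capture(c); save(p,c+"3")
    for l in("pointer_tip","clip_point"):
        for r in eyes.landmark_of(p,l)[:1]:
            d=g(p,r["at"],.062)[:2]-AX; print(c,l,r["score"],np.linalg.norm(d),(np.arctan2(d[1],d[0])-DOT+np.pi)%(2*np.pi)-np.pi)
    if c=="wrist": cv2.imwrite("pics/r3.png",rect(p,(.50,-.105),.042,half=.1)[:,:,::-1])
E
```

```text
tip 0.5 0.07152913492006115 0.008642028279316705
0.13 [-0.91   0.007  0.001]
0.28 [ 0.492 -0.213  0.08 ]
0.43 [ 0.157 -0.264 -0.102]
0.58 [0.242 0.191 0.228]
0.73 [-0.184 -0.199  0.402]
0.88 [-0.534  0.256  0.628]
1.03 [-0.169 -0.285 -0.037]
1.107 [0.03  0.048 0.252]
20.1583
wrist pointer_tip 0.71 0.07703446296726763 1.187329085974941
wrist clip_point 0.56 0.0760240541931574 1.1080148921134931
```

View pics/r3.png

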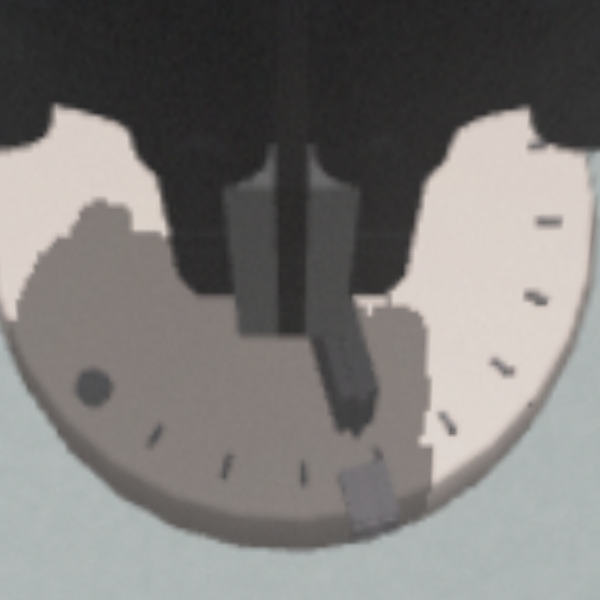

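The view shows the arm tip near (350,433), pointing close to the clip at (368,495), but the fingers hide the hub. I'll move aside for a clear measurement.

```bash
python3 - <<'E'
from h import *
np.set_printoptions(precision=4,suppress=True)
ctrl.reach([.40,.17,.34],down(np.pi/2)); print(status.read_state()["t"])
for c,g in(("wrist",fat_z),("top",at_z),("scene",at_z)):
    p=eyes.capture(c); save(p,c+"4")
    for l,z in(("pointer_tip",.062),("clip_point",.062),("dial_axis",.042)):
        for r in eyes.landmark_of(p,l)[:1]:
            w=g(p,r["at"],z)[:2];d=w-AX; print(c,l,r["score"],w,np.linalg.norm(d),(np.arctan2(d[1],d[0])-DOT+np.pi)%(2*np.pi)-np.pi)
    if c=="wrist": im=rect(p,(.50,-.105),.042,n=400,half=.1)[:,:,::-1]
    if c=="top": im=np.hstack([im,cv2.resize(p["img"][165:245,320:400,::-1],(400,400),interpolation=cv2.INTER_CUBIC)])
cv2.imwrite("pics/r4.png",im)
E
```

```text
22.375
wrist dial_axis 0.68 [ 0.5264 -0.1014] 0.0007364060378807299 0.30709067437753035
top pointer_tip 0.79 [ 0.4576 -0.1282] 0.07429009985848409 1.2226998515147898
top clip_point 0.56 [ 0.4585 -0.1243] 0.07212391324090164 1.176899755571899
top dial_axis 0.76 [ 0.5224 -0.1048] 0.00555446503467661 1.4401490044004834
scene pointer_tip 0.7 [ 0.4519 -0.1081] 0.07539039175409769 0.9420355920984633
scene clip_point 0.61 [ 0.533  -0.0881] 0.01495192449501203 -1.12706289440829
scene dial_axis 0.74 [ 0.5391 -0.1012] 0.012092734930766406 -2.2370947301979633
```

View pics/r4.png

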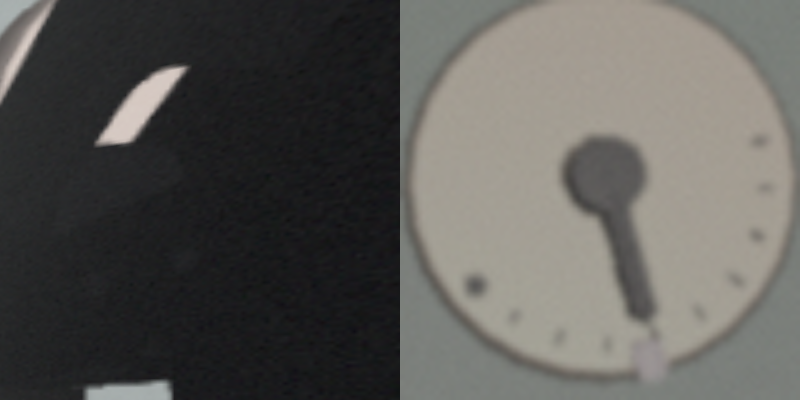

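The top view is clear now: hub (604,176), arm tip (643,316) and clip (650,361) in the crop. Checking the angle with height correction.

```bash
python3 - <<'E'
from h import *
np.set_printoptions(precision=4,suppress=True)
p=eyes.capture("top")
f=lambda x,y:np.array([320+(x-400+.5)/5-.5,165+(y+.5)/5-.5])
g=lambda x,y,z:at_z(p,f(x,y),z)[:2]
hub,tip,clip,rim,dot=g(604,176,.077),g(643,316,.076),g(650,361,.046),g(602,184,.042),g(476,286,.044)
a=lambda d:np.degrees(np.arctan2(d[1],d[0]))
print(hub,tip,clip,dot,np.linalg.norm(tip-hub),np.linalg.norm(clip-hub),"arm",a(tip-hub),a(tip-AX),"clip",a(clip-hub),a(clip-AX))
# segmentation of the dark fin: difference over arm radius, centre line from top picture on plane .076
v,u=np.mgrid[165:245,320:400]
d=np.array([ray(p,(x,y)) for x,y in zip(u.ravel(),v.ravel())]); o=np.array(p["position"])
W=(o+d*((.076-o[2])/d[:,2])[:,None])[:,:2]
q=W-AX; r=np.hypot(*q.T); gr=p["img"][165:245,320:400].mean(-1).ravel()
m=(r<.072)&(gr<105); 
for lo,hi in((0,.018),(.03,.045),(.045,.06),(.06,.074)):
    k=m&(r>=lo)&(r<hi); print(lo,k.sum(),W[k].mean(0),a(W[k].mean(0)-AX))
k=m&(r>.03); print("line dir",cv2.fitLine(W[k].astype(np.float32),cv2.DIST_L2,0,.01,.01).ravel())
# clip: pixels that differ from the housing, by the plane .046
W2=(o+d*((.046-o[2])/d[:,2])[:,None])[:,:2]; rgb=p["img"][165:245,320:400].reshape(-1,3).astype(int)
q2=W2-AX; k=(np.hypot(*q2.T)>.085)&(np.hypot(*q2.T)<.112)&(rgb[:,2]-rgb[:,1]>2)&(q2[:,0]<-.05)
print("clip px",k.sum(),W2[k].mean(0),a(W2[k].mean(0)-AX))
E
```

```text
[ 0.5272 -0.0998] [ 0.4562 -0.1211] [ 0.4344 -0.1283] [ 0.471  -0.0368] 0.07418938587662452 0.09705700928770279 arm -163.29403780948118 -164.74909756159377 clip -162.92653126898483 -164.03321574216503
0 148 [ 0.5271 -0.1016] 47.37390809186187
0.03 29 [ 0.4902 -0.1105] -166.6987249491423
0.045 31 [ 0.476  -0.1145] -166.01296316809618
0.06 24 [ 0.4631 -0.1187] -165.20023840544656
line dir [ 0.9543  0.2989  0.4772 -0.1143]
clip px 0 [nan nan] nan<stdin>:21: RuntimeWarning: Mean of empty slice.
  ret = um.true_divide(
```

The arm is within about 1–2° of the clip line (tolerance 5.7°), it was pushed firmly against the off stop, and the robot is clear of everything. Handing in.

```bash
python3 -c "
from h import *
print(close_job(), status.read_state()['t'])"
```

```text
the job is handed in; nothing more can be done
the job is handed in; nothing more can be done
```

The pointer arm was pushed to its off stop, where the force rose to about 16 N, then back until it pointed at the clip. By the top camera it rests within about 2° of the clip's middle (5.7° allowed). The job is handed in, and no verdict came back.

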